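Shut the test fixture and lock its lid one hole along

TASK

Fold the lid of the circuit-board test fixture fully shut. Then pull up the spring plunger on the sliding section, shift the section one hole towards the lid so that its tongue lies over it, and let the pin drop fully into that next hole. Finish while still holding the plunger's knob firmly, with the pin kept right down in the hole; leave everything else on the bench where it is.

Things in the scene. Friction and masses are not known exactly. Their poses are not given: they have to be found in the camera images.
- fixture: circuit-board test fixture fixed to the bench: aluminium base plate 200 (x) x 380 (y) x 12 mm, y from -165 to 215. Origin on the bench surface; x points away from the robot's side, y to the left, z up; turned up to 0.3 rad about z. A grey nest box (165 x 180 mm, centred at x 0, y -60, top 62 mm above the bench) holds a board under a hinged lid; left of it runs the indexed rail
- next_hole (a point): mouth of the rail hole the pin must go into, at (-50, 85, 55) mm in the fixture's frame. The aluminium rail, 40 mm wide, top 55 mm above the bench, runs along the fixture's y from 39 to 209 mm, with four 12 mm holes 30 mm apart at y = 145, 115 (start), 85 (this one) and 55 mm. The section hides some of them
- lid_hinge (a point): middle of the lid's hinge line, 63 mm above the bench, at the box's far edge (80, -60 mm in the fixture's frame); its axes are the fixture's; the hinge runs along y
- lid (a joint): angle of the lid in rad: 0 = fully shut (flat on the box, a hard stop), grows as its edge on the robot's side lifts; it starts partly open (0.7 to 1.25). The hinge is stiff: the lid stays at any angle; about 2 to 6 N near the free edge moves it
- lid_edge (a point): middle of the lid's free edge, on its upper (outer) face; 74 mm above the bench when shut. The lid is a grey frame with a clear window, 165 mm from hinge to free edge, 180 mm wide, 10 mm thick, 0.3 kg; its underside is 1 mm and its outer face 11 mm above the hinge line when shut
- section (a joint): slide of the steel section along the rail in m: about 0 = pin in the starting hole, grows towards the lid (the fixture's -y); 0.030 = next hole, 0.060 = the hole after it. The section is a saddle block 48 x 50 mm on the rail, top 90 mm above the bench, with a tongue towards the lid. Slides with about 2 N of friction; with the pin in a hole it has about 2 mm of play either way
- tongue_tip (a point): middle of the end face of the section's square tongue (18 wide x 12 mm high, sticking out 48 mm from the saddle towards the lid, underside 80 mm above the bench, so it passes 6 mm over the shut lid). In the starting hole it is 12 mm short of the lid's side edge, in the next hole it lies 18 mm over the lid
- plunger (a joint): lift of the spring plunger in m: 0 = down (pin, 8 mm thick with a round tip, 12 mm deep in a hole); the pin is clear of the rail above 0.012; stop at 0.020. The spring pushes it down with 3 N at the bottom and 7 N at the top; between holes the pin rides on the rail at 0.012
- knob: round black knurled knob of the plunger, on top of the section, 24 mm across and 32 mm tall, standing upright; origin at the centre of its underside, which is 97 mm above the bench with the pin down (top at 129 mm), just above the brass collar (18 mm across) on the section's top
- flux_jar: bystander: jar of flux, 40 mm across, 50 mm tall, standing on the fixture's base plate behind the rail; origin at its underside
- screwdriver: bystander: small screwdriver, 130 mm long, lying on the fixture's base plate just behind the rail; origin at its underside
- solder_reel: bystander: solder reel standing on its flange, 60 mm across, 38 mm tall, right of the fixture; origin at its underside
- spare_board: bystander: bare green circuit board lying on the bench, 80 x 100 mm, right of the fixture; origin at its underside
- multimeter: bystander: hand multimeter lying on its back, 160 x 80 x 38 mm, left of the fixture; origin at its underside
- tip_pot: bystander: small steel pot for cleaning soldering tips, 56 mm across, 35 mm tall, behind the fixture; origin at its underside
- parts_tray: bystander: divided parts tray, 80 x 120 mm, 25 mm tall, behind the fixture; origin at its underside

How it is judged:
On the way, in this order (a step that is already met when the one before it is completed fails the run):
1. the lid is fully shut, the section still in its starting hole (value of joint lid below 0.03 rad and value of joint section below 0.008 m and value of joint plunger below 0.005 m), for 0.2 s.
2. the plunger is pulled clear of the rail by the fingers, the lid still shut (value of joint lid below 0.03 rad and value of joint plunger above 0.0122 m and contact force between the fingers and knob above 1 N), for 0.1 s.
At the end, for the whole second after the job is handed in: lid shut within 0.03 rad; section at the next hole (0.030 m within 4.5 mm); plunger within 3 mm of fully down; the fingers still hold the knob with more than 2 N (value of joint lid below 0.03 rad and value of joint section between 0.0255 and 0.0345 m and value of joint plunger below 0.003 m and contact force between the fingers and knob above 2 N); the arm keeps its last pose, push and grip.
It fails at once if a bystander was moved more than 30 mm (distance of any of flux_jar, screwdriver, solder_reel, spare_board, multimeter, tip_pot, parts_tray from where it was at the start of the episode above 0.03 m).
It also fails if it takes over 51 s, if anything falls off the work surface, if the arm or the gripper's body presses on something with over 40 N, if the wrist force passes 120 N, or if a joint passes its speed limit or range.

ROBOT

A 6-joint arm with a two-finger parallel gripper is mounted at the origin on the work surface. World frame = base frame: x ahead of the robot, y to its left, z up, the work surface at z = 0. Lengths are in m, angles in rad, forces in N, time in s.
With the tool pointing down it reaches from about 0.225 to 0.875 m from the base axis. Payload 3.4 kg.
Tool frame: the origin (TCP) lies between the finger pads; the fingertips stand 11 mm ahead of it and the grasp point (between the pads) lies 8 mm behind it; z points along the fingers, y is the line along which they close (so a half turn about z gives the same grasp; the last joint's range is limited). The gripper opens to 85 mm and grips with 20 to 120 N. Pads are 22 mm wide; open, the fingers measure 114 mm over their backs; the gripper's body (76 mm by 85 mm) begins 54 mm behind the grasp point. The pads swing forward as they close: fully open they stand 13 mm farther back than shut.
Start: joints at [-1.29, 0.276, 1.505, -0, 1.361, -0.121], TCP at [0.225, -0.529, 0.242] pointing down, gripper open.
Joint ranges: [-2.89, 2.89], [-0.75, 2.08], [0.22, 2.7], [-1.18, 4.32], [0.11, 2.71], [-2.7, 2.7]. Speed limits (rad/s): [2.57, 2.57, 3.14, 3.14, 3.14, 3.14].

INTERFACE

Orientations are given as a unit quaternion [w, x, y, z].
In Python, from rig import sensors, eyes, manip gives the robot as it stands.
- The arm moves only by the tool drive_tool, never from a script. Its argument "deltas" is a list of rows, each an object with "linear": the shift along the world's x, y, z in mm, a list of three; "twist": the turn about the world's z in degrees; "claw": the opening, from 0 (shut) to 1 (fully open). In form: [{"linear": [tx, ty, tz], "twist": twist, "claw": claw}, ...]. A call has 1 to 12 rows; each row is the pose to reach, as a shift and turn from the pose commanded when the call began; what a row does not reach only later rows make up. A row lasts 1/12 s, in which the tool goes at most 41.7 mm and 7.16 degrees, less where a joint would pass 70% of its speed; a pose out of reach is approached as far as the arm can. A call with a gripper value outside its range is refused whole. The fingers move at their own pace and stop on an object; "squeeze" is the grip in N (left out, the last holds). Time passes only in rows, so rows that repeat a pose let the fingers close. It gives the time, the measured TCP pose, the force, the opening and the grip force at its end, in the units of the state.
- sensors.get_state(): the state, without advancing time (a new reading comes with each control period).
- eyes.get_image(name): name is "side" or "top" or "wrist"; returns the picture (480x640x3 uint8, red, green, blue); there is no depth.
- eyes.camera_model(name): a dict with "intrinsics" (3x3 intrinsics, pixels), "dist" ([k1, k2, p1, p2, k3] as OpenCV has them; the pictures are not rectified), "R" (3x3) and "t" (3): a world point X has camera coordinates R X + t. Camera axes: x right, y down, z forward; pixel columns grow to the right and rows downward; lengths in m; the calibration is good to about 2 mm. A picture is of the moment at which its call begins: read the wrist's pose just before it. camera_model takes no time and is no camera call; for the wrist camera it gives the pose at the moment of the call.
- manip.sign_off(): hands the job in; it is judged then, once.
The state is a dict: "clock": time; "qpos": joint angles; "qd": joint speeds; "effort": joint torques, N m; "position": TCP position; "ee_rot": TCP orientation; "contact_force": force on the tool from outside, world axes, zero at the start; "moment": the same for the moment, N m; "width": finger opening in m; "gripper_force": force on a finger pad.
Only numpy, scipy, OpenCV 4.12 (cv2) and the standard library are available. Lean on these libraries where they do the work, as an engineer would, in place of code of your own. Each camera call takes 0.05 s, during which the arm holds its last target. There are 200 camera calls.

## Working session

There is one attempt and no reset: what is moved stays moved. The work goes in short steps, Python scripts to look and compute and a tool call to move; the robot and the scene stay as the last step left them, time stands still between calls to the robot, and variables do not carry over. Pictures are saved under pics/ and viewed, at most 10 in all, crops included, and the job is handed in when it is done.

Besides the shell and the picture viewer there is one more tool, called as a command line: name --argument value ..., lists and objects as JSON in quotes. drive_tool: Moves the arm, as the interface text tells. Its arguments: {"type":"object","properties":{"deltas":{"type":"array","items":{"type":"object","properties":{"linear":{"type":"array","items":{"type":"number"}},"twist":{"type":"number"},"claw":{"type":"number"}}}},"squeeze":{"type":"number"}},"required":["deltas"]}

```bash
mkdir -p pics; python3 - <<'E'
from rig import sensors, eyes
import cv2,numpy as np
s=sensors.get_state();print(s)
ims=[eyes.get_image(n) for n in("top","side")]
for n,i in zip(("top","side"),ims):
    cv2.imwrite(f"pics/{n}0.png",i[...,::-1])
    m=eyes.camera_model(n);print(n,np.round(m["intrinsics"],1).tolist(),m["dist"],(-np.array(m["R"]).T@m["t"]).round(3),np.round(m["R"],2).tolist())
E
```

```text
{'clock': 0.0, 'qpos': array([-1.29001402e+00,  2.76598434e-01,  1.50617466e+00,  3.79601811e-05,
        1.36070067e+00, -1.21005420e-01]), 'qd': array([-0.00056403,  0.00014347,  0.00149828, -0.00140425, -0.00031311,
       -0.00089096]), 'effort': array([-9.16288154e-04, -4.16783845e+01, -2.45808131e+01, -1.68753236e-04,
        1.11560914e-02,  4.72215078e-06]), 'position': array([ 0.22471904, -0.52869639,  0.24142119]), 'ee_rot': array([-9.39036737e-04,  9.79888963e-01,  1.99541310e-01, -5.65597955e-05]), 'contact_force': array([ 0.05710927,  0.00587158, -0.53396712]), 'moment': array([0.04894525, 0.02403138, 0.02011872]), 'gripper_force': 0.0, 'width': 0.08554743498170775}
top [[436.4, 0.0, 321.9], [0.0, 436.4, 238.6], [0.0, 0.0, 1.0]] [-0.10786921  0.          0.          0.          0.        ] [0.421 0.065 1.   ] [[0.02, -1.0, -0.01], [-0.98, -0.02, -0.17], [0.17, 0.02, -0.98]]
side [[448.6, 0.0, 318.8], [0.0, 448.6, 235.0], [0.0, 0.0, 1.0]] [-0.0896365  0.         0.         0.         0.       ] [ 0.405 -0.771  0.584] [[0.98, -0.21, -0.0], [-0.11, -0.49, -0.87], [0.18, 0.85, -0.5]]
```

View pics/top0.png

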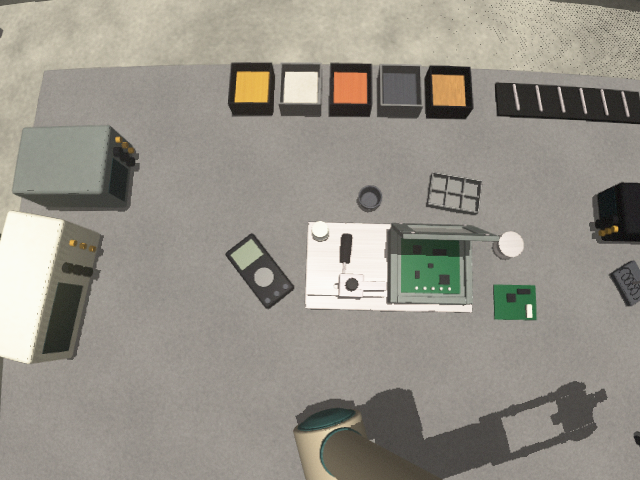

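View pics/side0.png

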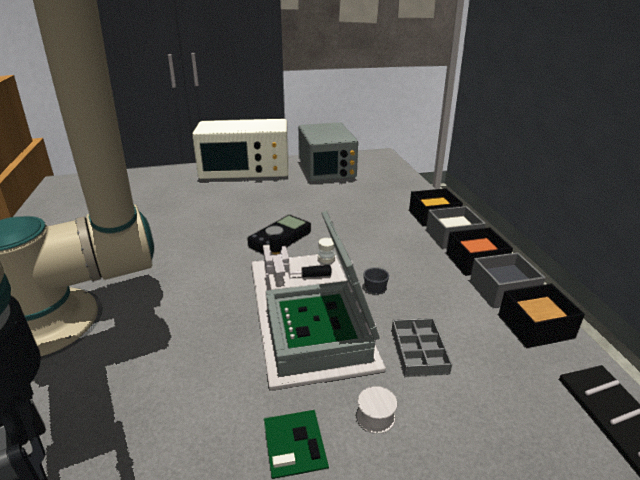

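The top view shows the base plate's corners near (307,223), (306,309) and (471,311), the knob near (351,284), and the lid steeply open with its free edge around rows 226–238. The side view agrees.

```bash
cat > h.py <<'E'
import numpy as np, cv2
from rig import sensors, eyes
def ray(m,uv):
    K=np.array(m["intrinsics"]);d=np.array(m["dist"]);R=np.array(m["R"]);t=np.array(m["t"])
    p=cv2.undistortPoints(np.array(uv,float).reshape(-1,1,2),K,d).reshape(-1,2)
    D=np.c_[p,np.ones(len(p))]@R
    return -R.T@t,D
def onz(m,uv,z):
    C,D=ray(m,uv);return C+D*((z-C[2])/D[:,2])[:,None]
def proj(m,X):
    return cv2.projectPoints(np.array(X,float).reshape(-1,1,3),cv2.Rodrigues(np.array(m["R"]))[0],np.array(m["t"]),np.array(m["intrinsics"]),np.array(m["dist"]))[0].reshape(-1,2)
E
python3 - <<'E'
from h import *
m=eyes.camera_model("top");im=cv2.imread("pics/top0.png")
hsv=cv2.cvtColor(im,cv2.COLOR_BGR2HSV)
w=((hsv[...,2]>195)&(hsv[...,1]<40)).astype(np.uint8)
w[:, :300]=0;w[:,480:]=0;w[:215]=0;w[320:]=0
# front edge (robot side): lowest white row per column; left edge: leftmost per row
c=np.arange(320,465);low=np.array([np.flatnonzero(w[:,k]).max() if w[:,k].any() else 0 for k in c])
r=np.arange(245,300);lef=np.array([np.flatnonzero(w[k]).min() for k in r])
F=onz(m,np.c_[c,low+.5],.012);L=onz(m,np.c_[lef-.5,r],.012)
def fit(P):
    l=cv2.fitLine(P[:,:2].astype(np.float32),cv2.DIST_HUBER,0,.001,.001).ravel();return l
f=fit(F);l=fit(L);print(f,l)
n=f[:2];n=n if n[1]>0 else -n   # fixture +y
print("yaw front",np.arctan2(-n[0],n[1]))
A=np.c_[f[:2],-l[:2]];s=np.linalg.solve(A,l[2:]-f[2:]);corner=f[2:]+s[0]*f[:2]
yaw=np.arctan2(-n[0],n[1]);R=np.array([[np.cos(yaw),-np.sin(yaw)],[np.sin(yaw),np.cos(yaw)]])
print("corner",corner,"yaw left",np.arctan2(l[3-2] if l[0]>0 else -l[1],abs(l[0])))
o=corner-R@[-.1,.215];print("origin",o)
def W(x,y,z):return [*(o+R@[x,y]),z]
kn=(hsv[...,2]<60).astype(np.uint8);kn[:272]=0;kn[298:]=0;kn[:,:340]=0;kn[:,364:]=0
n_,lab,st,ce=cv2.connectedComponentsWithStats(kn);print(st,ce)
j=1+st[1:,4].argmax();k=onz(m,[ce[j]],.129)[0];print("knob top",k,"expected",W(-.05,.115,.129))
pts={"corner":W(.1,.215,.012),"br":W(-.1,-.165,.012),"knob":W(-.05,.115,.129),"h1":W(.08,.03,.063),"h2":W(.08,-.15,.063),
 "b1":W(-.0825,.03,.062),"b2":W(-.0825,-.15,.062)}
# lid top corners by angle
for th in(.9,1.0,1.1,1.2,1.25):
    x=.08-.165*np.cos(th)+.011*np.sin(th)*1;z=.063+.165*np.sin(th)+.011*np.cos(th)
    pts[f"L{th}"]=W(x,.03,z);pts[f"R{th}"]=W(x,-.15,z)
ms=eyes.camera_model("side")
for k,v in pts.items():print(k,np.round(v,3),proj(m,[v])[0].round(1),proj(ms,[v])[0].round(1))
a=cv2.resize(im[210:320,295:505],None,fx=3.8,fy=3.8,interpolation=cv2.INTER_CUBIC);cv2.imwrite("pics/c.png",a)
b=cv2.imread("pics/side0.png")[200:395,230:410];b=cv2.resize(b,None,fx=3,fy=3,interpolation=cv2.INTER_CUBIC);cv2.imwrite("pics/d.png",b)
E
```

```text
[ 0.0097485   0.9999525   0.43411097 -0.06249814] [ 0.9998888  -0.01491326  0.5130624   0.11649107]
yaw front -0.009748653
corner [0.43586716 0.11764243] yaw left -0.014913816
origin [ 0.53376648 -0.0983222 ]
[[     0      0    640    480 307199]
 [   348    288      1      1      1]] [[319.49990723 239.49984212]
 [348.         288.        ]]
knob top [0.47459548 0.02527312 0.129     ] expected [np.float64(0.48488993551582094), np.float64(0.017159758042544132), 0.129]
corner [0.636 0.116 0.012] [307.3 220.5] [335.3 251.6]
br [ 0.432 -0.262  0.012] [472.4 311.7] [270.  386.2]
knob [0.485 0.017 0.129] [352.1 282.9] [275.8 236.4]
h1 [ 0.614 -0.069  0.063] [390.3 226.7] [347.6 279.2]
h2 [ 0.612 -0.249  0.063] [471.3 229. ] [375.2 340.9]
b1 [ 0.452 -0.068  0.062] [389.9 301.4] [266.2 289.7]
b2 [ 0.45  -0.248  0.062] [473.  303.2] [277.9 355.9]
L0.9 [ 0.52  -0.068  0.199] [400.5 261.8] [299.3 223.8]
R0.9 [ 0.518 -0.248  0.199] [496.  264.2] [319.7 281.1]
L1.0 [ 0.534 -0.068  0.208] [401.3 253.6] [306.9 218.8]
R1.0 [ 0.532 -0.248  0.208] [497.4 256.1] [329.1 275.1]
L1.1 [ 0.549 -0.068  0.215] [401.9 245. ] [315.  214.4]
R1.1 [ 0.547 -0.248  0.215] [498.6 247.6] [339.1 269.8]
L1.2 [ 0.565 -0.069  0.221] [402.4 236.1] [323.4 210.7]
R1.2 [ 0.563 -0.249  0.221] [499.5 238.8] [349.5 265.3]
L1.25 [ 0.572 -0.069  0.223] [402.6 231.6] [327.8 209.2]
R1.25 [ 0.571 -0.249  0.223] [499.8 234.3] [354.8 263.4]
```

View pics/c.png

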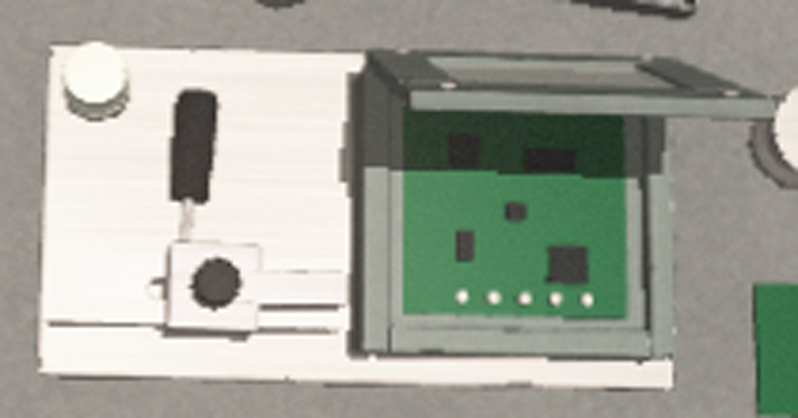

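View pics/d.png

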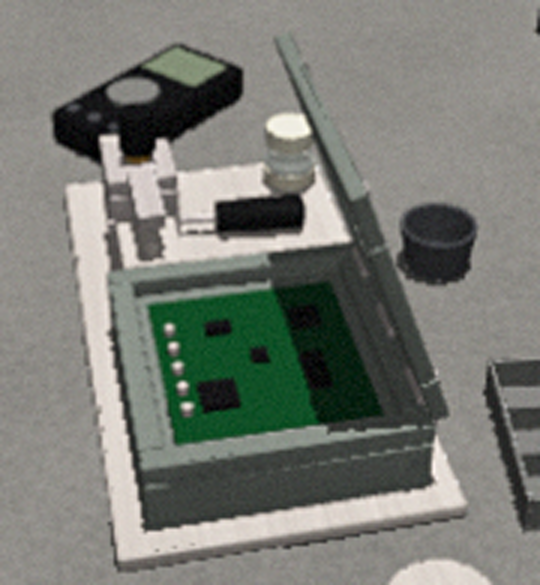

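The crops put the lid's corner at side (324,212) and top (499,237), so the lid angle is about 1.2 rad. The knob is at top (352,284.5), so at world (0.482, 0.017). Everything agrees to about 3 mm, so I'll move behind the lid with the fingers shut.

drive_tool --deltas '[{"linear": [15,15,30],"twist": -7,"claw": 0},{"linear": [40,35,60],"twist": -14,"claw": 0},{"linear": [400,369,70],"twist": -23,"claw": 0},{"linear": [400,369,70],"twist": -23,"claw": 0},{"linear": [400,369,70],"twist": -23,"claw": 0},{"linear": [400,369,70],"twist": -23,"claw": 0},{"linear": [400,369,70],"twist": -23,"claw": 0},{"linear": [400,369,70],"twist": -23,"claw": 0},{"linear": [400,369,70],"twist": -23,"claw": 0},{"linear": [400,369,70],"twist": -23,"claw": 0},{"linear": [400,369,70],"twist": -23,"claw": 0},{"linear": [400,369,70],"twist": -23,"claw": 0}]'

```text
clock: 1.1
position: [0.5681, -0.212, 0.3101]
ee_rot: [-0.0, 1.0, 0.0, -0.0]
contact_force: [1.0, -0.9, 0.1]
width: -0.0002
gripper_force: 0.0
```

drive_tool --deltas '[{"linear": [35,25,0],"twist": 0,"claw": 0},{"linear": [57,50,0],"twist": 0,"claw": 0},{"linear": [57,50,0],"twist": 0,"claw": 0},{"linear": [57,50,-35],"twist": 0,"claw": 0},{"linear": [57,50,-70],"twist": 0,"claw": 0},{"linear": [57,50,-99],"twist": 0,"claw": 0},{"linear": [57,50,-99],"twist": 0,"claw": 0},{"linear": [57,50,-99],"twist": 0,"claw": 0}]'

```text
clock: 1.77
position: [0.6228, -0.1637, 0.2099]
ee_rot: [-0.001, 1.0, 0.0, -0.002]
contact_force: [0.4, -0.8, 0.6]
width: -0.0002
gripper_force: 0.0
```

drive_tool --deltas '[{"linear": [-25,4,0],"twist": 0,"claw": 0},{"linear": [-40,4,-1],"twist": 0,"claw": 0},{"linear": [-60,4,-10],"twist": 0,"claw": 0},{"linear": [-77,4,-20],"twist": 0,"claw": 0},{"linear": [-94,4,-34],"twist": 0,"claw": 0},{"linear": [-108,4,-48],"twist": 0,"claw": 0},{"linear": [-119,4,-66],"twist": 0,"claw": 0},{"linear": [-129,4,-84],"twist": 0,"claw": 0},{"linear": [-134,4,-97],"twist": 0,"claw": 0},{"linear": [-138,4,-110],"twist": 0,"claw": 0},{"linear": [-139,4,-117],"twist": 0,"claw": 0},{"linear": [-139,4,-120],"twist": 0,"claw": 0}]'

```text
clock: 2.77
position: [0.4859, -0.1607, 0.0927]
ee_rot: [0.001, 1.0, -0.0, 0.001]
contact_force: [-1.0, -0.7, 2.2]
width: 0.0001
gripper_force: 0.6
```

drive_tool --deltas '[{"linear": [0,0,-3],"twist": 0,"claw": 0},{"linear": [0,0,-6],"twist": 0,"claw": 0},{"linear": [0,0,-8],"twist": 0,"claw": 0},{"linear": [0,0,-9],"twist": 0,"claw": 0},{"linear": [0,0,-9],"twist": 0,"claw": 0}]'

```text
clock: 3.18
position: [0.4863, -0.1605, 0.0849]
ee_rot: [0.001, 1.0, 0.0, 0.001]
contact_force: [-3.9, 0.9, 14.4]
width: -0.0002
gripper_force: 7.2
```

drive_tool --deltas '[{"linear": [0,0,-1],"twist": 0,"claw": 0},{"linear": [0,0,-1],"twist": 0,"claw": 0},{"linear": [0,0,-1],"twist": 0,"claw": 0},{"linear": [0,0,20],"twist": 0,"claw": 0},{"linear": [0,0,55],"twist": 0,"claw": 0},{"linear": [0,0,90],"twist": 0,"claw": 0},{"linear": [0,60,120],"twist": 0,"claw": 1},{"linear": [0,100,120],"twist": 0,"claw": 1},{"linear": [-60,140,120],"twist": 0,"claw": 1},{"linear": [-80,178,120],"twist": 0,"claw": 1},{"linear": [-80,178,120],"twist": 0,"claw": 1}]'

```text
clock: 4.1
position: [0.4066, 0.017, 0.203]
ee_rot: [-0.0, 1.0, -0.0, 0.001]
contact_force: [0.5, 1.4, -0.8]
width: 0.0603
gripper_force: 0.0
```

```bash
python3 - <<'E'
from h import *
print(sensors.get_state()["position"])
m={n:eyes.camera_model(n) for n in("top","side","wrist")}
im={n:eyes.get_image(n)[...,::-1].copy() for n in m}
o=np.array([.53377,-.09832]);y=-.0105;R=np.array([[np.cos(y),-np.sin(y)],[np.sin(y),np.cos(y)]])
for p in((-.05,.115,.129),(-.085,.03,.074),(-.085,-.15,.074),(-.05,.042,.092)):
    X=[*(o+R@p[:2]),p[2]];print(np.round(X,4),[proj(m[n],[X])[0].round(1) for n in m])
a=cv2.resize(im["top"][200:330,290:490],None,fx=2,fy=2);b=cv2.resize(im["side"][200:395,230:410],None,fx=2,fy=2)
w=im["wrist"]
c=np.zeros((480+0,640,3),np.uint8);cv2.imwrite("pics/w1.png",w)
d=np.zeros((390,760,3),np.uint8);d[:260,:400]=a;d[:390,400:]=b;cv2.imwrite("pics/ts1.png",d)
E
```

```text
[0.40655296 0.01695237 0.20300618]
[0.485  0.0172 0.129 ] [array([352.1, 282.9]), array([275.8, 236.4]), array([323.9, 133.1])]
[ 0.4491 -0.0674  0.074 ] [array([390.6, 302.4]), array([264.5, 284.8]), array([434.1, 179.1])]
[ 0.4472 -0.2474  0.074 ] [array([474.8, 304.3]), array([275.9, 350.7]), array([670.4, 180.8])]
[ 0.4842 -0.0558  0.092 ] [array([386.2, 285.1]), array([281.3, 271.5]), array([430.5, 132.2])]
```

View pics/w1.png

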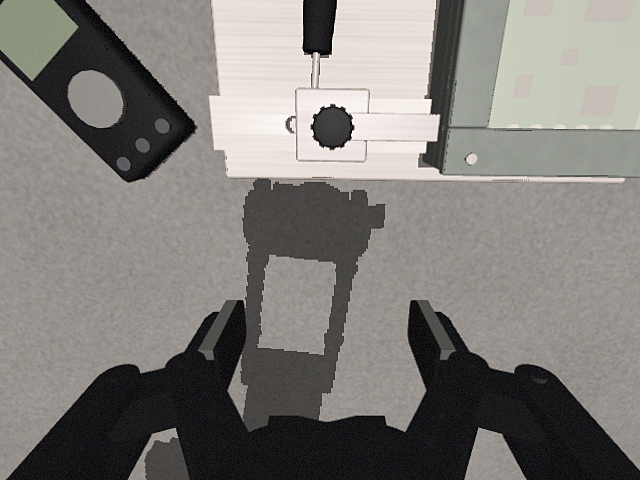

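View pics/ts1.png

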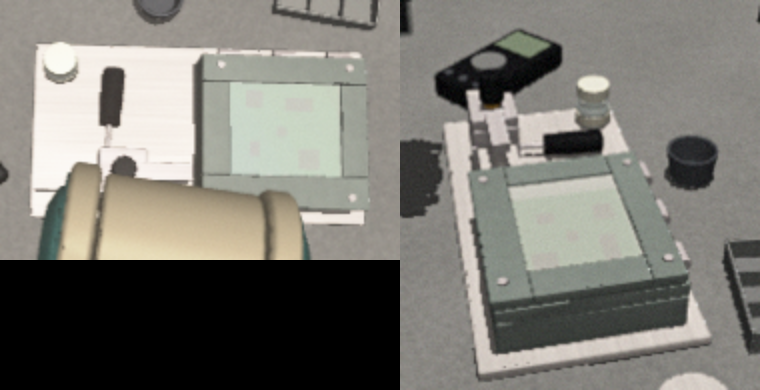

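The lid is shut flat in all views, and the wrist view shows the knob at (332.5,127). I'll cast that onto the knob-top plane.

```bash
python3 - <<'E'
from h import *
m=eyes.camera_model("wrist");im=cv2.imread("pics/w1.png")
k=(im.max(2)<75).astype(np.uint8);k[:95]=0;k[160:]=0;k[:,300:]*=1;k[:,:300]=0;k[:,365:]=0
n,l,st,ce=cv2.connectedComponentsWithStats(k);j=1+st[1:,4].argmax();print(st[j],ce[j])
C,_=ray(m,[[0,0]])
for z in(.129,.120):print(z,onz(m,[ce[j]],z)[0].round(4))
e=onz(m,[[st[j,0],ce[j,1]],[st[j,0]+st[j,2],ce[j,1]]],.129);print("diam",np.linalg.norm(e[0]-e[1]),C)
print("tongue top end",onz(m,[[438,127]],.092).round(4))
print("top cam",onz(eyes.camera_model("top"),[[351.8,284.5]],.129).round(4))
print("saddle edges",onz(m,[[296.5,124],[369,124]],.09).round(4))
print(sensors.get_state()["width"])
E
```

```text
[ 311  105   43   44 1369] [332.06939372 126.66691015]
0.129 [0.4875 0.0135 0.129 ]
0.12 [0.4873 0.0134 0.12  ]
diam 0.0249645842818384 [0.49074107 0.01662147 0.33503943]
tongue top end [[ 0.4869 -0.0595  0.092 ]]
top cam [[0.4817 0.0178 0.129 ]]
saddle edges [[ 0.4885  0.0374  0.09  ]
 [ 0.4887 -0.0125  0.09  ]]
0.08148373530904086
```

drive_tool --deltas '[{"linear": [30,-3,0],"twist": 0,"claw": 1},{"linear": [65,-3,0],"twist": 0,"claw": 0.8},{"linear": [80,-3,0],"twist": 0,"claw": 0.8},{"linear": [80,-3,0],"twist": 0,"claw": 0.8},{"linear": [80,-3,-30],"twist": 0,"claw": 0.7},{"linear": [80,-3,-60],"twist": 0,"claw": 0.7},{"linear": [80,-3,-85],"twist": 0,"claw": 0.7},{"linear": [80,-3,-96],"twist": 0,"claw": 0.7},{"linear": [80,-3,-96],"twist": 0,"claw": 0.7},{"linear": [80,-3,-96],"twist": 0,"claw": 0.7}]'

```text
clock: 5.08
position: [0.4869, 0.012, 0.1061]
ee_rot: [0.0, 1.0, -0.0, -0.001]
contact_force: [1.1, -0.3, 0.4]
width: 0.0596
gripper_force: 0.0
```

```bash
python3 - <<'E'
from h import *
print(sensors.get_state()["position"],sensors.get_state()["contact_force"])
cv2.imwrite("pics/w2.png",eyes.get_image("wrist")[...,::-1])
E
```

```text
[0.48689731 0.01198678 0.10610484] [ 1.14887264 -0.31172055  0.36813796]
```

View pics/w2.png

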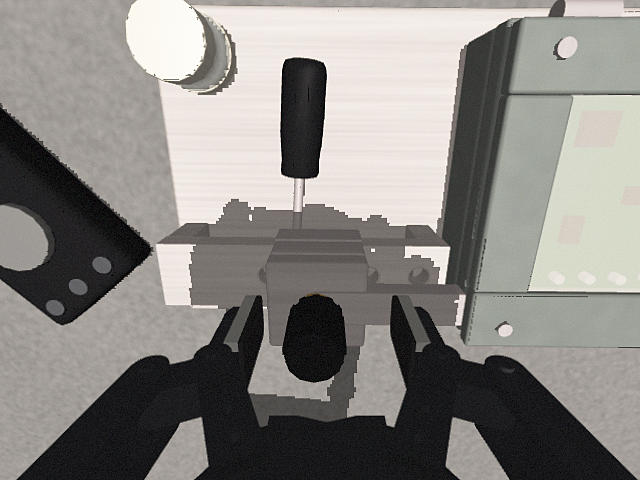

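The knob at column 316 sits about 2 mm to the left (+y) of the pads' middle at about 325. I'll shift and close.

drive_tool --deltas '[{"linear": [0,2,0],"twist": 0,"claw": 0.5},{"linear": [0,2,0],"twist": 0,"claw": 0.2},{"linear": [0,2,0],"twist": 0,"claw": 0.1},{"linear": [0,2,0],"twist": 0,"claw": 0},{"linear": [0,2,0],"twist": 0,"claw": 0},{"linear": [0,2,0],"twist": 0,"claw": 0},{"linear": [0,2,0],"twist": 0,"claw": 0},{"linear": [0,2,0],"twist": 0,"claw": 0}]' --squeeze 40

```text
clock: 5.8
position: [0.4878, 0.0148, 0.1076]
ee_rot: [-0.0, 1.0, 0.0, 0.001]
contact_force: [-0.7, 1.2, 5.7]
width: 0.0231
gripper_force: 39.1
```

drive_tool --deltas '[{"linear": [0,0,4],"twist": 0,"claw": 0},{"linear": [0,0,8],"twist": 0,"claw": 0},{"linear": [0,0,12],"twist": 0,"claw": 0},{"linear": [0,0,16],"twist": 0,"claw": 0},{"linear": [0,0,18],"twist": 0,"claw": 0},{"linear": [0,0,18],"twist": 0,"claw": 0},{"linear": [0,0,18],"twist": 0,"claw": 0}]'

```text
clock: 6.38
position: [0.4875, 0.0147, 0.1244]
ee_rot: [-0.0, 1.0, 0.0, 0.001]
contact_force: [4.4, 1.1, -7.0]
width: 0.0231
gripper_force: 39.4
```

drive_tool --deltas '[{"linear": [0,-4,0],"twist": 0,"claw": 0},{"linear": [0,-9,0],"twist": 0,"claw": 0},{"linear": [0,-14,0],"twist": 0,"claw": 0},{"linear": [0,-19,0],"twist": 0,"claw": 0},{"linear": [0,-24,0],"twist": 0,"claw": 0},{"linear": [0,-28,0],"twist": 0,"claw": 0},{"linear": [0,-30,0],"twist": 0,"claw": 0},{"linear": [0,-30,0],"twist": 0,"claw": 0},{"linear": [0,-30,0],"twist": 0,"claw": 0}]'

```text
clock: 7.13
position: [0.4872, -0.0159, 0.1244]
ee_rot: [0.001, 1.0, 0.0, 0.0]
contact_force: [4.5, 0.4, -6.2]
width: 0.0226
gripper_force: 39.6
```

Moved 30.6 mm. Next I'll lower the pin.

drive_tool --deltas '[{"linear": [0,0,-4],"twist": 0,"claw": 0},{"linear": [0,0,-8],"twist": 0,"claw": 0},{"linear": [0,0,-12],"twist": 0,"claw": 0},{"linear": [0,0,-15],"twist": 0,"claw": 0},{"linear": [0,0,-17],"twist": 0,"claw": 0},{"linear": [0,0,-18],"twist": 0,"claw": 0},{"linear": [0,0,-18],"twist": 0,"claw": 0},{"linear": [0,0,-18],"twist": 0,"claw": 0}]'

```text
clock: 7.8
position: [0.4873, -0.0152, 0.1076]
ee_rot: [-0.0, 1.0, 0.0, 0.001]
contact_force: [3.7, 0.2, 4.0]
width: 0.0231
gripper_force: 41.0
```

```bash
python3 - <<'E'
from h import *
s=sensors.get_state();print(s["position"],s["contact_force"],s["gripper_force"])
a=eyes.get_image("side")[200:350,220:400,::-1];b=eyes.get_image("wrist")[...,::-1]
d=np.zeros((480,760,3),np.uint8);d[:300,:360]=cv2.resize(a,None,fx=2,fy=2);d[:300,360:]=cv2.resize(b,(400,300));cv2.imwrite("pics/e.png",d)
E
```

```text
[ 0.48734756 -0.01523513  0.10762083] [3.69481445 0.24366391 4.02808946] 41.04801893234253
```

View pics/e.png

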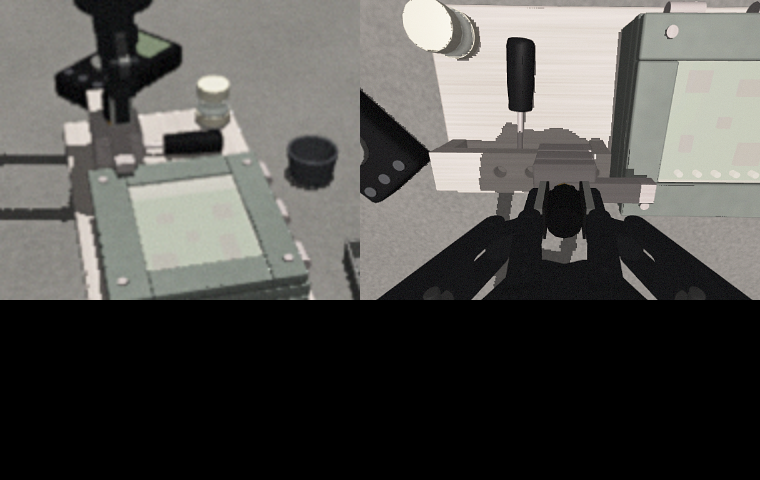

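The tongue lies over the shut lid. Height is back to 0.1076, the same as at the first grasp with the pin down, and y has moved 29.9 mm. I'll press slightly down, then hand in.

drive_tool --deltas '[{"linear": [0,0,-1],"twist": 0,"claw": 0},{"linear": [0,0,-1.5],"twist": 0,"claw": 0},{"linear": [0,0,-1.5],"twist": 0,"claw": 0},{"linear": [0,0,-1.5],"twist": 0,"claw": 0}]'

```text
clock: 8.23
position: [0.4875, -0.0152, 0.1075]
ee_rot: [0.0, 1.0, 0.0, 0.001]
contact_force: [-1.0, 1.8, 15.5]
width: 0.0229
gripper_force: 41.9
```

The knob is at a hard stop: 15 N and no further travel.

```bash
python3 -c "
from rig import manip
print(manip.sign_off())"
```

```text
the job is handed in; nothing more can be done
None
```

The job is handed in at about 8 s: the lid is shut, the section has moved 29.9 mm to the next hole, and the knob is gripped at about 40 N with the pin pressed down to a hard stop; the hand-in returned no verdict.

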